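Fit the removable handle on the burner tap and open it

ROBOT

A 6-joint arm with a two-finger parallel gripper is mounted at the origin on the work surface. World frame = base frame: x ahead of the robot, y to its left, z up, the work surface at z = 0. Lengths are in mm, angles in degrees, forces in N, time in s.
With the tool pointing down it reaches from about 350 to 850 mm from the base axis. Payload 8.1 kg.
Tool frame: the origin (TCP) lies midway between the tips of the shut fingers; the grasp point (between the pads) lies 19 mm behind it (hold_point_z is the distance from the TCP to the grasp point, in mm); z points along the fingers, y is the direction in which the jaws open and shut (so a half turn about z gives the same grasp; the last joint's range is limited). The gripper opens to 85 mm and grips with 20 to 120 N. Pads are 22 mm wide; open, the fingers measure 114 mm over their backs; the gripper's body (76 mm by 85 mm) begins 54 mm behind the grasp point. The pads swing forward as they close: fully open they stand 13 mm farther back than shut.
Start: joints at [-76.914, 7.471, 85.268, -0, 87.261, -4.893], TCP at [185.225, -570.699, 231.292] pointing down, gripper open.
Joint ranges: [-169.43, 169.43], [-51.17, 129.36], [1.28, 143.12], [-76.62, 256.62], [0, 156.53], [-152.29, 152.29]. Speed limits (degrees/s): [136.94, 136.94, 159.86, 180, 180, 180].

INTERFACE

Orientations are given as [roll, pitch, yaw] about the fixed x, y, z axes, in that order (R = Rz(yaw) Ry(pitch) Rx(roll)).
In Python, from bench import sense, snapshot, camera_params, hand_in, hold_point_z gives the robot as it stands.
- The arm moves only by the tool servo_tool, never from a script. Its argument "motion" is a list of rows, each a list of 7 numbers: the finger opening in mm, from 0 to 85.4, then the shift along the tool's x, y, z in mm, then the turn, a rotation vector about the tool's x, y, z in rad. A call has 1 to 10 rows; each row shifts and turns the pose as measured when the row begins, along the tool's axes as they then stand; what a row does not reach is not made up. A row lasts 1/10 s, in which the tool goes at most 50 mm and 8.59 degrees, less where a joint would pass 70% of its speed; a pose out of reach is approached as far as the arm can. A call with a gripper value outside its range is refused whole. The fingers move at their own pace and stop on an object; "force" is the grip in N (left out, the last holds). Time passes only in rows, so rows that do not move let the fingers close. It gives the time, the measured TCP pose, the force and the opening at its end, in the units of the state.
- sense(): the state, without advancing time (a new reading comes with each control period).
- snapshot(name): name is "scene" or "top" or "wrist"; returns the picture (480x640x3 uint8, blue, green, red); there is no depth.
- camera_params(name): a dict with "fx", "fy", "cx", "cy" (pixels), "R" (3x3) and "t" (3): a world point X has camera coordinates R X + t; the wrist camera has in their place "tool_from_camera" (4x4, takes a point from camera to tool coordinates, whose origin is the TCP and whose axes are the flange's). Camera axes: x right, y down, z forward; pixel columns grow to the right and rows downward; lengths in mm; the calibration is good to about 2 mm. A picture is of the moment at which its call begins: read the wrist's pose just before it. camera_params takes no time and is no camera call.
- hand_in(): hands the job in, once; it reports no verdict.
The state is a dict: "time": time; "joint_pos": joint angles; "qd": joint speeds; "joint_efforts": joint torques, N m; "tool_pos": TCP position; "tcp_rot": TCP orientation; "ft_force": force on the tool from outside, world axes, zero at the start; "wrist_torque": the same for the moment, N m; "finger_gap": finger opening in mm.
Only numpy, scipy, OpenCV 4.12 (cv2) and the standard library are available. Lean on these libraries where they do the work, as an engineer would, in place of code of your own. Each camera call takes 0.05 s, during which the arm holds its last target. There are 200 camera calls.

TASK

Take the red handle out of its wooden rack, put it bar side up over the brass spindle of the burner tap, and turn it under light pressure until it drops fully home. Then turn it anticlockwise (seen from above) as far as it goes to open the tap, and let go, leaving the handle on. Leave the bowl, jar, vase, mug and bottle opener where they are.

Things in the scene. Friction and masses are not known exactly. Their poses are not given: they have to be found in the camera images.
- handle_centre (a point): Removable tap handle, about 0.25 kg: red octagonal disc, 90 mm across flats, 26 mm thick, white bar grip on one face. Point: middle of the disc (45 mm from each flat, 13 mm from each face). x points out of the bar face along the handle's axis, y along the bar. At the start it stands on edge on a flat in the rack, bar level, bar face towards the robot. Laid bar side up it stands flat, 60 mm high.
- handle_bar (a point): Middle of the handle's white bar grip (30 mm from handle_centre along x of the handle; same axes). The bar is 76 mm long (y), 14 mm thick (z) and stands 34 mm off the disc's bar face (x). Pinched across its thickness from above it presses and turns the handle.
- handle_under (a point): Centre of the handle's bored face, 13 mm from handle_centre along -x of the handle; same axes. The face has a bore 52 mm wide, 20 mm deep, crossed by a steel key rib parallel to the bar (48 mm long, 9 mm thick) whose edge lies 8 mm inside the face.
- spindle_top (a point): Centre of the top of the brass spindle, 19 mm above tap_seat, 46 mm across (40 at its stepped top). A slot 14 mm wide, 14 deep runs right through it along x of this point, turning with it; z up. The bore fits over it with 3 mm to spare all round. The rib meets the top 11 mm short of home and drops in when the bar lies along the slot (either way round, within about 0.1 rad).
- tap_seat (a point): Fixed tap: round dark steel base, 116 mm across, 30 mm high. Point: centre of its top face, on the spindle's axis; z up. The handle is home when its bored face rests flat on this face. Red marks at the rim show the slot's direction when shut, green marks when open.
- rack: Fixed wooden rack, 70 x 110 mm, base 6 mm thick, with two low rails whose tops are 24 mm above the bench and between which the handle stands (30 mm apart). Origin at the centre of its underside; x points the way the handle's bar face looks at the start, y along the slot.
- valve (a joint): Turn of the spindle in rad, 0 = shut, growing anticlockwise seen from above to a stop at 1.57 = fully open. Starts between 0 and 0.2. Stiff: 0.12 N m, stays where it is left.
- bowl: Stainless steel bowl, 170 mm wide, 65 mm high, bystander. Origin at the centre of its underside.
- jar: Clear sealed jar, 84 mm wide, 110 mm high, bystander. Origin at the centre of its underside.
- vase: Small grey ceramic vase, 76 mm wide, 115 mm high, bystander. Origin at the centre of its underside.
- mug: Blue mug, 80 mm wide, 90 mm high, bystander. Origin at the centre of its underside.
- opener: Chrome bottle opener lying flat, 125 mm long along its x, 6 mm thick, bystander. Origin about its middle, on its underside.
Not all that is in view belongs to the job. What is shaped like the part that bears spindle_top but pink or purple is not meant.

How it is judged (in metres and radians):
On the way, in this order (a step that is already met when the one before it is completed fails the run):
1. the handle has dropped home on the spindle, bar up, before the tap has been opened (z of handle_under in the frame of tap_seat below 0.004 m and horizontal distance between handle_under and tap_seat below 0.007 m and z of handle_centre in the frame of tap_seat above 0.009 m and value of joint valve below 1 rad), for 0.1 s.
2. the handle, on the spindle, has opened the tap to its stop (value of joint valve above 1.4 rad and z of handle_under in the frame of tap_seat below 0.006 m), for 0.1 s.
At the end, for the whole second after the job is handed in: The tap is open to within 0.17 rad of its stop (valve above 1.4), and the handle is left at rest on the spindle, bar side up, its bored face within 4 mm of the tap's top face, within 7 mm of its centre and within 0.1 rad of level (value of joint valve above 1.4 rad and z of handle_under in the frame of tap_seat below 0.004 m and horizontal distance between handle_under and tap_seat below 0.007 m and angle between handle_centre's own x axis and vertical below 0.1 rad and linear speed of handle below 0.02 m/s); the robot touches nothing.
It fails at once if a bystander (bowl, jar, vase, mug or opener) was moved by more than 30 mm (distance of any of bowl, jar, vase, mug, opener from where it was at the start of the episode above 0.03 m).
It also fails if it takes over 67 s, if anything falls off the work surface, if the arm or the gripper's body presses on something with over 40 N, if the wrist force passes 120 N, or if a joint passes its speed limit or range.

## Working session

There is one attempt and no reset: what is moved stays moved. The work goes in short steps, Python scripts to look and compute and a tool call to move; the robot and the scene stay as the last step left them, time stands still between calls to the robot, and variables do not carry over. Pictures are saved under pics/ and viewed, about 8 in all and at most 12, crops included, and the job is handed in when it is done.

Besides the shell and the picture viewer there is one more tool, called after "Call:" as name(argument=value, ...), one argument or row to a line, values as JSON. servo_tool: Moves the arm, as the interface text tells. Its arguments: {"type":"object","properties":{"motion":{"type":"array"},"force":{"type":"number"}},"required":["motion"]}

```bash
mkdir -p pics; python3 - <<'E'
from bench import *
import cv2,json
print(sense(),hold_point_z)
for n in("scene","top"):
    cv2.imwrite(f"pics/{n}0.png",snapshot(n)); print(n,camera_params(n))
print(camera_params("wrist"))
E
```

```text
{'time': 0.0, 'joint_pos': array([-7.69133556e+01,  7.51569565e+00,  8.53288972e+01, -1.41570643e-03,
        8.72612699e+01, -4.89241720e+00]), 'qd': array([ 0.14928212,  0.02646168, -0.006364  , -0.01608775, -0.07251493,
       -0.11164476]), 'joint_efforts': array([-4.20913175e-04, -5.69409120e+01, -5.00546551e+01, -1.36977692e-04,
        1.50619989e-02,  3.55508902e-06]), 'tool_pos': array([ 185.09668542, -570.16194127,  230.24196554]), 'tcp_rot': array([-1.79894402e+02, -7.61969021e-03,  1.79791236e+01]), 'ft_force': array([0.34730464, 0.45061461, 0.11824054]), 'wrist_torque': array([ 0.0451539 ,  0.00323447, -0.00890289]), 'finger_gap': 85.6022937805894} 18.700000000000003
scene {'fx': 436.4631855180438, 'fy': 436.4631855180438, 'cx': 320.87375556926725, 'cy': 242.47681992956265, 'R': array([[-0.66264217,  0.74891213,  0.00599829],
       [ 0.61948319,  0.55258841, -0.55757208],
       [-0.42088708, -0.36575493, -0.83010686]]), 't': array([ 241.00861784, -305.94559623, 1397.14677643])}
top {'fx': 502.2612082970686, 'fy': 502.2612082970686, 'cx': 315.23308615606317, 'cy': 233.29244466814194, 'R': array([[ 2.64541474e-02, -9.99648431e-01,  1.78675500e-03],
       [-9.97438731e-01, -2.65144072e-02, -6.64301487e-02],
       [ 6.64541687e-02, -2.48256936e-05, -9.97789478e-01]]), 't': array([  76.32149639,  473.0801255 , 1359.62359154])}
{'fx': 341.1491789019641, 'fy': 341.1491789019641, 'cx': 319.53713747811776, 'cy': 239.28403280527166, 'tool_from_camera': array([[-2.37416191e-04, -9.57716667e-01, -2.87712929e-01,
         7.33374061e+01],
       [ 9.99999921e-01, -3.18947654e-04,  2.36504183e-04,
         9.64899281e-01],
       [-3.18269361e-04, -2.87712851e-01,  9.57716667e-01,
        -1.42426415e+02],
       [ 0.00000000e+00,  0.00000000e+00,  0.00000000e+00,
         1.00000000e+00]])}
```

View pics/top0.png

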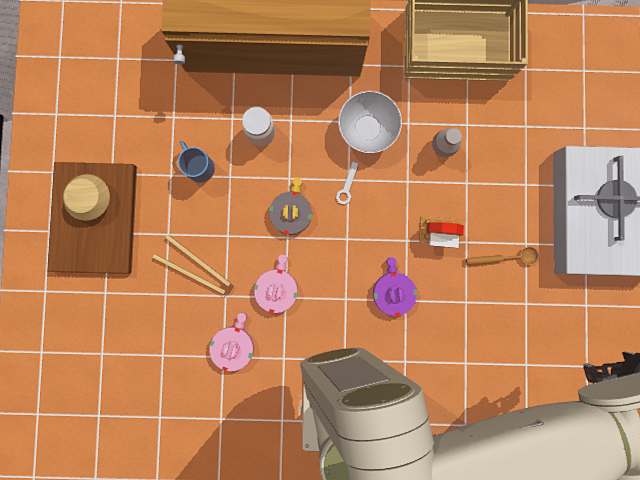

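View pics/scene0.png

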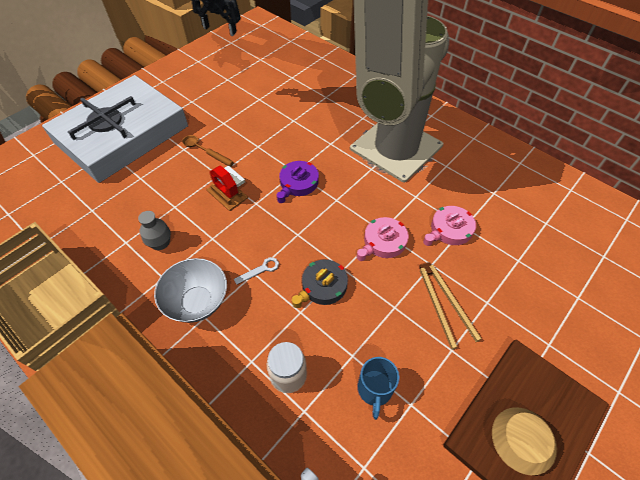

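Top view: the real tap is dark steel with a brass slot at (291,213). The lookalikes to reject are pink at (275,292) and (231,350), and purple at (396,295). The only red handle stands in the rack at (443,233), with its white bar facing down-image, towards the robot. The bystanders are the bowl (370,122), jar (258,127), vase (447,141), mug (195,164) and opener (346,185).

```bash
cat > h.py <<'E'
import numpy as np,cv2
from bench import *
def ray(n,u,v):
    p=camera_params(n); d=p['R'].T@np.array([(u-p['cx'])/p['fx'],(v-p['cy'])/p['fy'],1]); c=-p['R'].T@p['t']; return c,d
def onz(n,u,v,z):
    c,d=ray(n,u,v); return c+d*(z-c[2])/d[2]
def tri(obs):
    A=np.zeros((3,3));b=np.zeros(3)
    for n,u,v in obs:
        c,d=ray(n,u,v);d=d/np.linalg.norm(d);M=np.eye(3)-np.outer(d,d);A+=M;b+=M@c
    return np.linalg.solve(A,b)
E
python3 - <<'E'
from h import *
t=cv2.imread('pics/top0.png');s=cv2.imread('pics/scene0.png')
def crop(im,x,y,w=80,h=60): return cv2.resize(im[y-h//2:y+h//2,x-w//2:x+w//2],(400,300),interpolation=cv2.INTER_CUBIC)
cv2.imwrite('pics/crop.png',np.vstack([np.hstack([crop(t,291,210),crop(t,443,233)]),np.hstack([crop(s,323,282),crop(s,228,185)])]))
hs=cv2.cvtColor(t,cv2.COLOR_BGR2HSV)
def comps(m,box):
    x0,y0,x1,y1=box; k=np.zeros(m.shape,np.uint8);k[y0:y1,x0:x1]=m[y0:y1,x0:x1]
    n,l,st,c=cv2.connectedComponentsWithStats(k)
    return [(st[i].tolist(),c[i].round(1).tolist()) for i in range(1,n) if st[i][4]>3]
B=(255,180,330,245)
print('brass',comps(cv2.inRange(hs,(18,120,80),(35,255,255)),B))
print('dark',comps(cv2.inRange(hs,(0,0,30),(180,70,140)),B))
print('green',comps(cv2.inRange(hs,(45,60,40),(90,255,255)),B))
redm=cv2.inRange(hs,(0,215,100),(4,255,255))|cv2.inRange(hs,(174,180,100),(180,255,255))
print('red',comps(redm,B),comps(redm,(410,205,480,260)))
W=cv2.inRange(hs,(0,0,190),(180,60,255));print('white',comps(W,(410,205,480,260)))
for m in (redm,W):
    k=np.zeros_like(m);k[205:260,410:480]=m[205:260,410:480]
    c=max(cv2.findContours(k,0,2)[0],key=cv2.contourArea);print(cv2.boxPoints(cv2.minAreaRect(c)).round(1).tolist())
E
```

```text
brass [([291, 180, 11, 13, 101], [296.3, 185.7]), ([283, 205, 5, 14, 57], [285.3, 211.8]), ([292, 206, 6, 13, 58], [294.6, 211.9])]
dark [([269, 192, 43, 42, 1149], [290.3, 212.6])]
green [([270, 206, 3, 5, 14], [270.9, 208.1]), ([308, 214, 4, 5, 13], [309.4, 216.2])]
red [([293, 192, 3, 3, 6], [294.0, 192.8]), ([284, 231, 4, 2, 7], [285.7, 231.6])] [([430, 223, 33, 12, 302], [446.9, 227.8])]
white [([430, 205, 50, 54, 319], [450.5, 239.4])]
[[429.20001220703125, 230.89999389648438], [430.20001220703125, 221.0], [463.0, 224.3000030517578], [462.0, 234.3000030517578]]
[[426.0, 239.3000030517578], [466.6000061035156, 204.5], [492.79998779296875, 235.10000610351562], [452.20001220703125, 269.8999938964844]]
```

View pics/crop.png

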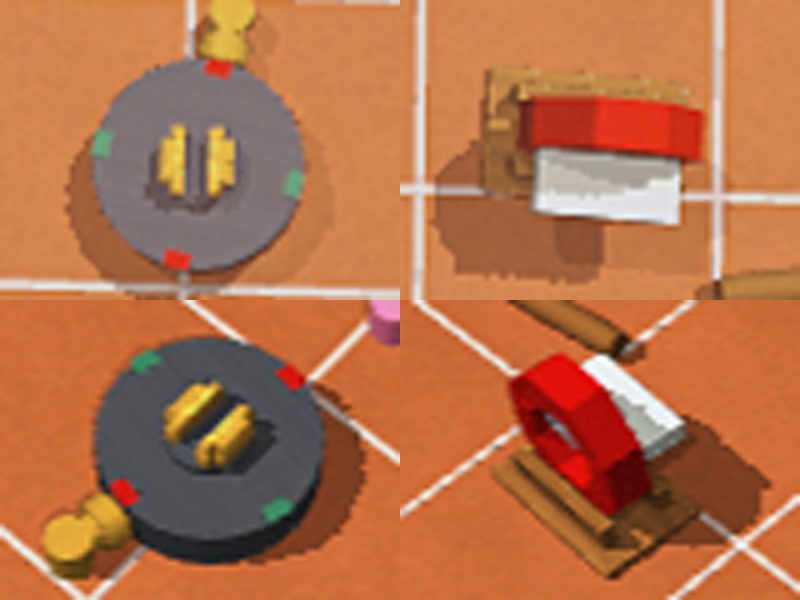

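The crop confirms the choice: dark tap with a two-horned brass spindle (the slot runs up-image), and a red octagon with its white bar towards the robot. Next I measure both.

```bash
python3 - <<'E'
from h import *
r=[onz('top',294,192.8,30),onz('top',285.7,231.6,30),onz('top',270.9,208.1,30),onz('top',309.4,216.2,30)]
for q in r: print('mark',q.round(1))
print('tap',np.mean(r,0).round(1),'scene', onz('scene',323,278,30).round(1))
d=r[0]-r[1];print('shut dir deg',np.degrees(np.arctan2(d[1],d[0])),'diam',np.linalg.norm(d))
a,b=onz('top',285.3,211.8,49),onz('top',294.6,211.9,49);print('spindle',(a+b)/2, 'slot deg',np.degrees(np.arctan2(*(a-b)[[1,0]]))-90)
t=cv2.imread('pics/top0.png')
hs=cv2.cvtColor(t,cv2.COLOR_BGR2HSV)
# slot dir: brass pixels minAreaRect each & overall
m=cv2.inRange(hs,(18,120,80),(35,255,255));k=np.zeros_like(m);k[200:225,278:302]=m[200:225,278:302]
for c in cv2.findContours(k,0,2)[0]: print('brass',cv2.minAreaRect(c))
# bar corners (top face z=58): inner L,R then outer R,L
for n,u,v in(('oL',429.6,245.2),('oR',459,247.6),('iL',429.8,232.8),('iR',459.4,236)): print(n,onz('top',u,v,58).round(1))
# disc top flat z=96
for n,u,v in(('backL',403+133/5,203+97/5),('backR',403+300/5,203+105/5),('frontL',403+130/5,203+147/5),('frontR',403+296/5,203+160/5),):print(n,onz('top',u,v,72).round(1))
E
```

```text
mark [578.9 149.6  30. ]
mark [472.4 169.   30. ]
mark [535.3 211.1  30. ]
mark [516.  105.9  30. ]
tap [525.7 158.9  30. ] scene [528.4 152.6  30. ]
shut dir deg -10.314460503207496 diam 108.25088178987217
spindle [524.42222051 158.07204611  49.        ] slot deg 0.9078910987141597
brass ((294.5, 212.0), (12.0, 5.0), 90.0)
brass ((285.0, 211.5), (13.0, 4.0), 90.0)
oL [ 444.5 -215.    58. ]
oR [ 440.2 -293.    58. ]
iL [ 477.5 -215.2   58. ]
iR [ 471.  -293.9   58. ]
backL [ 503.8 -211.2   72. ]
backR [ 502.  -299.1   72. ]
frontL [ 477.4 -209.9   72. ]
frontR [ 472.9 -297.2   72. ]
```

```bash
cat >> h.py <<'E'
from scipy.spatial.transform import Rotation as Ro
def pose():
    s=sense(); return s['tool_pos'],Ro.from_euler('xyz',s['tcp_rot'],degrees=True),s
def tool(yaw,tilt): # tool down with yaw, then tilt about tool y (+ = towards tool x)
    return Ro.from_euler('xyz',[180,0,yaw],degrees=True)*Ro.from_rotvec([0,np.radians(tilt),0])
def plan(pt,Rt,n,gap):
    p,R,s=pose(); w=(R.inv()*Rt).as_rotvec(); dp=(np.array(pt,float)-p)
    print('from',p.round(1),s['tcp_rot'].round(1),'dist',np.linalg.norm(dp).round(1),'ang',np.degrees(np.linalg.norm(w)).round(1))
    for i in range(n):
        Ri=R*Ro.from_rotvec(w*i/n); print([gap]+Ri.inv().apply(dp/n).round(1).tolist()+(w/n).round(3).tolist())
E
python3 - <<'E'
from h import *
plan([474,-256,165],tool(-4,55),10,85)
E
```

```text
from [ 185.1 -570.2  230.3] [-179.9   -0.    18. ] dist 431.8 ang 58.9
[85, 37.2, -21.0, 6.6, -0.019, 0.095, 0.035]
[85, 35.6, -22.4, 9.6, -0.019, 0.095, 0.035]
[85, 33.8, -23.8, 12.5, -0.019, 0.095, 0.035]
[85, 31.6, -25.2, 15.1, -0.019, 0.095, 0.035]
[85, 29.1, -26.6, 17.5, -0.019, 0.095, 0.035]
[85, 26.4, -27.9, 19.7, -0.019, 0.095, 0.035]
[85, 23.4, -29.2, 21.5, -0.019, 0.095, 0.035]
[85, 20.3, -30.4, 23.0, -0.019, 0.095, 0.035]
[85, 17.0, -31.5, 24.2, -0.019, 0.095, 0.035]
[85, 13.5, -32.5, 25.1, -0.019, 0.095, 0.035]
```

Call:
servo_tool(
  motion=[
    [85,37,-21,6.6,-0.019,0.095,0.035],
    [85,35.6,-22.4,9.6,-0.019,0.095,0.035],
    [85,33.8,-23.8,12.5,-0.019,0.095,0.035],
    [85,31.6,-25.2,15.1,-0.019,0.095,0.035],
    [85,29,-26.6,17.5,-0.019,0.095,0.035],
    [85,26.4,-28,19.7,-0.019,0.095,0.035],
    [85,23.4,-29.2,21.5,-0.019,0.095,0.035],
    [85,20.3,-30.4,23,-0.019,0.095,0.035],
    [85,17,-31.5,24,-0.019,0.095,0.035],
  ],
)

```text
time: 1.0
tool_pos: [453.4, -283.8, 172.5]
tcp_rot: [178.7, -51.4, -2.1]
ft_force: [1.5, 0.8, 0.9]
finger_gap: 85.0
```

```bash
python3 - <<'E'
from h import *
plan([474,-256,165],tool(-4,55),5,85)
E
```

```text
from [ 453.4 -283.8  172.5] [178.7 -51.4  -2.1] dist 35.4 ang 3.8
[85, 1.3, -5.8, 3.9, -0.001, 0.013, 0.004]
[85, 1.2, -5.8, 3.9, -0.001, 0.013, 0.004]
[85, 1.1, -5.8, 3.9, -0.001, 0.013, 0.004]
[85, 1.1, -5.8, 3.9, -0.001, 0.013, 0.004]
[85, 1.0, -5.8, 3.9, -0.001, 0.013, 0.004]
```

Works well. I'll finish the approach, then look with the wrist camera.

Call:
servo_tool(
  motion=[
    [85,2.6,-12,8,-0.002,0.026,0.008],
    [85,2.4,-12,8,-0.002,0.026,0.008],
    [85,1,-5,4,-0.001,0.013,0.004],
    [85,0,0,0,0,0,0],
  ],
)

```text
time: 1.4
tool_pos: [482.0, -257.4, 163.0]
tcp_rot: [-179.2, -55.0, -4.2]
ft_force: [0.4, 0.6, 0.2]
finger_gap: 84.8
```

```bash
cat >> h.py <<'E'
def wcam(p,R):
    T=camera_params('wrist')['tool_from_camera']; return p+R.apply(T[:3,3]), R*Ro.from_matrix(T[:3,:3])
def wproj(X,p,R):
    c,Rc=wcam(p,R); k=camera_params('wrist'); q=Rc.inv().apply(np.asarray(X,float)-c); return np.array([k['fx']*q[0]/q[2]+k['cx'],k['fy']*q[1]/q[2]+k['cy']])
def wonz(u,v,z,p,R):
    c,Rc=wcam(p,R);k=camera_params('wrist');d=Rc.apply([(u-k['cx'])/k['fx'],(v-k['cy'])/k['fy'],1]); return c+d*(z-c[2])/d[2]
E
python3 - <<'E'
from h import *
plan([474,-256,165],tool(-4,55),1,85)
p,R,s=pose(); im=snapshot('wrist'); cv2.imwrite('pics/w1.png',im)
for n,X in dict(oL=(444.5,-215,58),oR=(440.2,-293,58),iL=(477.5,-215,58),iR=(471,-294,58)).items(): print(n,wproj(X,p,R).round(1))
E
```

```text
from [ 482.  -257.4  163. ] [-179.2  -55.    -4.2] dist 8.3 ang 0.7
[85, -3.0, -0.9, -7.7, -0.012, 0.001, -0.002]
oL [255.9 439. ]
oR [379.8 438. ]
iL [258.5 384.3]
iR [373.6 386.6]
```

View pics/w1.png

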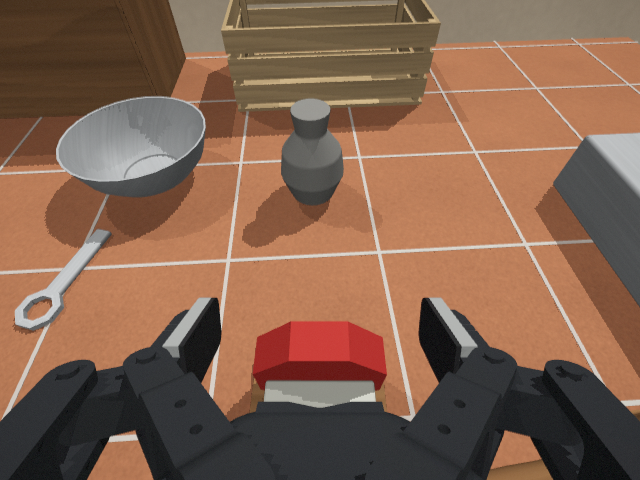

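The wrist view shows the bar's inner edge from about (265,381) to (383,381), 4 to 8 px right of the prediction. I'll measure it more precisely.

```bash
python3 - <<'E'
from h import *
im=cv2.imread('pics/w1.png');hs=cv2.cvtColor(im,cv2.COLOR_BGR2HSV)
p,R,s=pose()
k=((im[...,2]>150)&(im[...,1]<90)&(im[...,0]<90)).astype(np.uint8)
k=k&(hs[...,1]>190).astype(np.uint8); k[:310]=0
for v in (323,326,360,365,370):
    x=np.flatnonzero(k[v]);print('red',v,x.min(),x.max())
w=((hs[...,1]<60)&(hs[...,2]>140));w[:375]=0
for v in (384,388,392,396,400):
    x=np.flatnonzero(w[v,230:410])+230;print('white',v,x.min(),x.max())
# top flat (37.3 wide, z=96): back edge row ~322, front edge row?
x=np.flatnonzero(k[323]);print(wonz(x.min(),322,96,p,R),wonz(x.max(),322,96,p,R))
for v in(384,400):
  x=np.flatnonzero(w[v,230:410])+230;print(wonz(x.min(),v,58,p,R).round(1),wonz(x.max()+1,v,58,p,R).round(1))
E
```

```text
red 323 287 350
red 326 282 351
red 360 255 354
red 365 254 384
red 370 254 377
white 384 267 408
white 388 266 409
white 392 265 409
white 396 264 409
white 400 264 409
[ 504.38163616 -238.03357167   96.        ] [ 501.72629541 -279.15059267   96.        ]
[ 477. -221.   58.] [ 470.9 -318.8   58. ]
[ 466.9 -219.4   58. ] [ 460.7 -317.1   58. ]
```

```bash
python3 - <<'E'
from h import *
for q in((229,165.6),(245.3,181)): print(onz('scene',*q,58).round(1))
for t,n in (((458,-258,110),'a'),): plan([474,-257.5,95],tool(-4,55),3,85)
E
```

```text
[ 442.  -287.6   58. ]
[ 451.3 -208.6   58. ]
from [ 481.7 -257.6  163. ] [-179.2  -54.9   -4.2] dist 68.5 ang 0.7
[85, -20.0, 0.3, 10.9, -0.004, 0.0, -0.001]
[85, -20.0, 0.3, 10.9, -0.004, 0.0, -0.001]
[85, -20.1, 0.2, 10.9, -0.004, 0.0, -0.001]
```

Call:
servo_tool(
  motion=[
    [85,-20,0,11,-0.004,0,0],
    [85,-20,0,11,-0.004,0,0],
    [85,-20,0,11,-0.004,0,0],
    [85,0,0,0,0,0,0],
  ],
)

```text
time: 1.85
tool_pos: [479.1, -267.6, 95.0]
tcp_rot: [-179.8, -54.7, -3.9]
ft_force: [0.5, 0.1, -0.9]
finger_gap: 85.1
```

```bash
python3 - <<'E'
from h import *
plan([474,-257.5,34.5],tool(-4,55),3,85)
im=snapshot('wrist'); cv2.imwrite('pics/w2.png',im[200:,120:520])
E
```

```text
from [ 479.1 -267.6   95. ] [-179.8  -54.7   -3.9] dist 61.6 ang 0.4
[85, -17.6, -3.2, 10.1, -0.001, 0.002, 0.0]
[85, -17.6, -3.2, 10.1, -0.001, 0.002, 0.0]
[85, -17.6, -3.2, 10.0, -0.001, 0.002, 0.0]
```

View pics/w2.png

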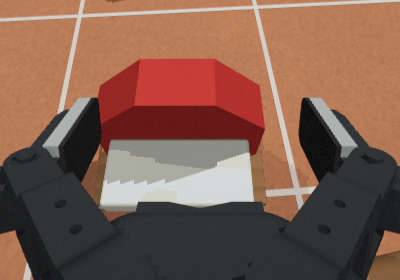

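Crop w2: the bar spans columns 102–254, while the pads' midpoint is at 201. The tool drifted 10 mm in y, so the handle sits about 11 mm to the left, at y≈-257. That agrees with the wrist estimate.

```bash
python3 - <<'E'
from h import *
p,R,s=pose()
for u,v,z in((102,139,58),(250,139,58),(102,207,58),(254,207,58),(137,59,96),(216,59,96),(133,106,96),(219,106,96)): print(wonz(u+120,v+200,z,p,R).round(1))
E
```

```text
[ 481.2 -215.5   58. ]
[ 475.8 -296.2   58. ]
[ 446.8 -219.2   58. ]
[ 441.9 -292.8   58. ]
[ 506.5 -238.9   96. ]
[ 503.8 -278.8   96. ]
[ 480.2 -238.2   96. ]
[ 477.6 -277.7   96. ]
```

Call:
servo_tool(
  motion=[
    [85,0,-7,0,0,0,0],
    [85,0,-4,0,0,0,0],
    [85,0,0,0,0,0,0],
  ],
)

```text
time: 2.2
tool_pos: [484.6, -262.6, 98.7]
tcp_rot: [-179.6, -54.7, -3.9]
ft_force: [0.6, 0.2, -1.0]
finger_gap: 85.2
```

```bash
python3 - <<'E'
from h import *
plan([477.5,-257.5,75],tool(-4,55),1,85)
E
```

```text
from [ 484.6 -262.6   98.7] [-179.6  -54.7   -3.9] dist 25.2 ang 0.6
[85, -23.6, -4.6, 7.6, -0.008, 0.006, 0.001]
```

Call:
servo_tool(
  motion=[
    [85,-12,-3,4,-0.004,0.003,0],
    [85,-12,-3,4,-0.004,0.003,0],
    [85,0,0,0,0,0,0],
  ],
)

```text
time: 2.5
tool_pos: [484.1, -263.7, 77.3]
tcp_rot: [179.6, -55.1, -3.3]
ft_force: [-0.9, 0.1, -0.2]
finger_gap: 85.2
```

```bash
python3 - <<'E'
from h import *
plan([477.5,-257.5,34.5],tool(-4,55),3,85)
E
```

```text
from [ 484.1 -263.7   77.3] [179.6 -55.1  -3.3] dist 43.7 ang 0.5
[85, -13.0, -2.0, 6.2, -0.001, -0.001, 0.002]
[85, -13.0, -1.9, 6.3, -0.001, -0.001, 0.002]
[85, -13.0, -1.9, 6.3, -0.001, -0.001, 0.002]
```

Call:
servo_tool(
  motion=[
    [85,-4,-6,-6,0.008,0,0],
    [85,0,0,0,0,0,0],
    [85,0,0,0,0,0,0],
  ],
)

```text
time: 2.8
tool_pos: [481.1, -262.1, 79.0]
tcp_rot: [-179.8, -55.1, -3.1]
ft_force: [0.8, -0.3, 0.1]
finger_gap: 85.2
```

```bash
python3 - <<'E'
from h import *
print(pose()[2]['joint_pos'].round(1))
plan([477.5,-257.5,34.5],tool(-4,55),4,85)
E
```

```text
[-63.2 -15.4 143.   73.9  47.9 -21.6]
from [ 481.1 -262.1   79. ] [-179.8  -55.1   -3.1] dist 44.9 ang 1.1
[85, -9.7, -1.1, 5.6, -0.004, -0.0, 0.002]
[85, -9.7, -1.1, 5.6, -0.004, -0.0, 0.002]
[85, -9.7, -1.1, 5.6, -0.004, -0.0, 0.002]
[85, -9.7, -1.1, 5.6, -0.004, -0.0, 0.002]
```

J3 is at its limit (143°), which explains the drift. I'll use a steeper 42° tilt instead.

```bash
python3 - <<'E'
from h import *
plan([474,-257,80],tool(-4,42),3,85)
E
```

```text
from [ 481.1 -262.1   79. ] [-179.8  -55.1   -3.1] dist 8.8 ang 13.1
[85, -1.1, -1.6, -2.2, -0.005, -0.076, 0.003]
[85, -1.3, -1.6, -2.1, -0.005, -0.076, 0.003]
[85, -1.5, -1.6, -2.0, -0.005, -0.076, 0.003]
```

Call:
servo_tool(
  motion=[
    [85,-1,-1.6,-2,-0.005,-0.076,0.003],
    [85,-1,-1.6,-2,-0.005,-0.076,0.003],
    [85,-1.5,-1.6,-2,-0.005,-0.076,0.003],
    [85,0,0,0,0,0,0],
  ],
)

```text
time: 3.2
tool_pos: [473.8, -258.5, 81.9]
tcp_rot: [179.7, -41.7, -4.0]
ft_force: [0.8, -0.1, 0.1]
finger_gap: 84.9
```

```bash
python3 - <<'E'
from h import *
print(pose()[2]['joint_pos'].round(1))
plan([474,-257,60],tool(-4,42),2,85)
E
```

```text
[-54.8 -21.4 138.6  47.4  44.1   9.7]
from [ 473.8 -258.5   81.9] [179.7 -41.7  -4. ] dist 21.9 ang 0.4
[85, -7.2, -0.8, 8.2, 0.003, 0.003, -0.0]
[85, -7.3, -0.8, 8.2, 0.003, 0.003, -0.0]
```

Call:
servo_tool(
  motion=[
    [85,-7,-1,8,0.003,0.003,0],
    [85,-7,-1,8,0.003,0.003,0],
    [85,0,0,0,0,0,0],
  ],
)

```text
time: 3.5
tool_pos: [475.9, -256.4, 62.3]
tcp_rot: [179.8, -42.5, -3.6]
ft_force: [-0.4, 0.7, -0.6]
finger_gap: 85.4
```

```bash
python3 - <<'E'
from h import *
plan([474,-257,29.5],tool(-4,42),3,85)
im=snapshot('wrist'); cv2.imwrite('pics/w3.png',im[200:,120:520])
E
```

```text
from [ 475.9 -256.4   62.3] [179.8 -42.5  -3.6] dist 32.8 ang 0.6
[85, -7.9, 0.2, 7.6, -0.0, -0.003, 0.002]
[85, -7.8, 0.2, 7.6, -0.0, -0.003, 0.002]
[85, -7.8, 0.2, 7.7, -0.0, -0.003, 0.002]
```

View pics/w3.png

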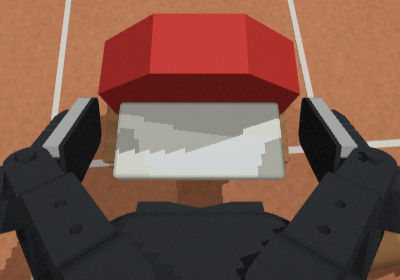

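Centred: the bar spans columns 115–281 and the pads 100–302. Descend.

Call:
servo_tool(
  motion=[
    [85,-8,0,7,0,-0.003,0],
    [85,-8,0,7,0,-0.003,0],
    [85,-7,0,7,0,0,0],
    [85,0,0,0,0,0,0],
  ],
)

```text
time: 3.95
tool_pos: [473.6, -257.8, 32.9]
tcp_rot: [179.7, -42.5, -3.6]
ft_force: [0.5, -0.3, 0.9]
finger_gap: 84.6
```

Call:
servo_tool(
  motion=[
    [85,-2,-1,2,0,0,0],
    [70,0,0,0,0,0,0],
    [65,0,0,0,0,0,0],
    [60,0,0,0,0,0,0],
    [60,0,0,0,0,0,0],
    [60,0,0,0,0,0,0],
  ],
  force=60,
)

```text
time: 4.55
tool_pos: [473.4, -256.8, 31.0]
tcp_rot: [179.7, -42.6, -3.6]
ft_force: [-0.0, -0.9, -2.8]
finger_gap: 74.7
```

Gripped. Lift.

Call:
servo_tool(
  motion=[
    [60,7,0,-7,0,0,0],
    [60,14,0,-15,0,0,0],
    [60,20,0,-22,0,0,0],
    [60,20,0,-22,0,0,0],
    [60,20,0,-22,0,0,0],
    [60,14,0,-15,0,0,0],
    [60,0,0,0,0,0,0],
  ],
  force=80,
)

```text
time: 5.25
tool_pos: [471.8, -254.0, 173.1]
tcp_rot: [-179.9, -42.2, -3.8]
ft_force: [0.2, -0.7, -1.9]
finger_gap: 74.6
```

```bash
python3 - <<'E'
from h import *
print(pose()[2]['joint_pos'].round(1))
im=snapshot('wrist'); cv2.imwrite('pics/w4.png',im[200:,120:520])
E
```

```text
[-55.3 -32.9 135.9  40.   54.9  21.3]
```

View pics/w4.png

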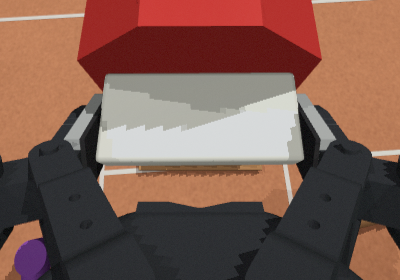

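```bash
cat >> h.py <<'E'
def fk(j,s=1):
    return Ro.from_euler('ZYZYZ',[j[0],j[1]+j[2],s*j[3],j[4],j[5]+90],degrees=True)
def wrist_ik(j1,q23,Rt):
    M=Ro.from_euler('ZY',[j1,q23],degrees=True).inv()*Rt
    a=M.as_euler('ZYZ',degrees=True); w=lambda x:(x+180)%360-180
    return [(w(a[0]),a[1],w(a[2]-90))]+[(w(a[0]+180),-a[1],w(a[2]+90))]
E
python3 - <<'E'
from h import *
p,R,s=pose();j=s['joint_pos']
for o in(1,-1): print('err',np.degrees((fk(j,o).inv()*R).magnitude()))
print(np.round(wrist_ik(j[0],j[1]+j[2],R),0))
for yaw,tilt,j1 in((90,-50,30),(-90,-50,0),(0,-50,17),(45,-50,25),(-45,-50,10)):
  for q in(90,110): print(yaw,q,np.round(wrist_ik(j1,q,tool(yaw,tilt)),0).tolist())
E
```

```text
Traceback (most recent call last):
  File "h.py", line 29, in fk
    return Ro.from_euler('ZYZYZ',[j[0],j[1]+j[2],s*j[3],j[4],j[5]+90],degrees=True)
           ~~~~~~~~~~~~~^^^^^^^^^^^^^^^^^^^^^^^^^^^^^^^^^^^^^^^^^^^^^^^^^^^^^^^^^^^
  File "scipy/spatial/transform/_rotation.pyx", line 1413, in scipy.spatial.transform._rotation.Rotation.from_euler
ValueError: Expected axis specification to be a non-empty string of upto 3 characters, got ZYZYZ
```

```bash
sed -i "s/return Ro.from_euler('ZYZYZ',.*/return Ro.from_euler('ZYZ',[j[0],j[1]+j[2],s*j[3]],degrees=True)*Ro.from_euler('YZ',[j[4],j[5]+90],degrees=True)/" h.py
python3 - <<'E'
from h import *
p,R,s=pose();j=s['joint_pos']
for o in(1,-1): print('err',np.degrees((fk(j,o).inv()*R).magnitude()))
print(np.round(wrist_ik(j[0],j[1]+j[2],R),0))
for yaw,tilt,j1 in((90,-50,30),(-90,-50,0),(0,-50,17),(45,-50,25),(-45,-50,10)):
  for q in(90,110): print(yaw,q,np.round(wrist_ik(j1,q,tool(yaw,tilt)),0).tolist())
E
```

```text
err 4.1976691605023476e-14
err 80.03647091628727
[[  40.   55.   21.]
 [-140.  -55. -159.]]
90 90 [[-46.0, 113.0, 20.0], [134.0, -113.0, -160.0]]
90 110 [[-42.0, 98.0, 35.0], [138.0, -98.0, -145.0]]
-90 90 [[50.0, 90.0, -180.0], [-130.0, -90.0, 0.0]]
-90 110 [[52.0, 77.0, 164.0], [-128.0, -77.0, -16.0]]
0 90 [[19.0, 137.0, 115.0], [-161.0, -137.0, -65.0]]
0 110 [[15.0, 118.0, 108.0], [-165.0, -118.0, -72.0]]
45 90 [[-22.0, 136.0, 60.0], [158.0, -136.0, -120.0]]
45 110 [[-17.0, 117.0, 69.0], [163.0, -117.0, -111.0]]
-45 90 [[44.0, 116.0, 156.0], [-136.0, -116.0, -24.0]]
-45 110 [[40.0, 101.0, 142.0], [-140.0, -101.0, -38.0]]
```

```bash
python3 - <<'E'
from h import *
plan([525,140,230],tool(90,-50),18,60)
E
```

```text
from [ 471.3 -253.4  171.1] [-179.8  -42.1   -3.9] dist 401.4 ang 123.5
[60, 3.3, -22.0, -1.4, -0.007, -0.067, -0.099]
[60, 5.4, -21.6, -1.8, -0.007, -0.067, -0.099]
[60, 7.3, -20.9, -2.4, -0.007, -0.067, -0.099]
[60, 9.2, -20.1, -3.1, -0.007, -0.067, -0.099]
[60, 10.9, -19.1, -3.9, -0.007, -0.067, -0.099]
[60, 12.4, -17.9, -4.8, -0.007, -0.067, -0.099]
[60, 13.8, -16.6, -5.8, -0.007, -0.067, -0.099]
[60, 14.9, -15.1, -6.9, -0.007, -0.067, -0.099]
[60, 15.8, -13.5, -8.0, -0.007, -0.067, -0.099]
[60, 16.5, -11.9, -9.2, -0.007, -0.067, -0.099]
[60, 17.0, -10.1, -10.4, -0.007, -0.067, -0.099]
[60, 17.1, -8.4, -11.6, -0.007, -0.067, -0.099]
[60, 17.1, -6.6, -12.8, -0.007, -0.067, -0.099]
[60, 16.7, -4.8, -13.9, -0.007, -0.067, -0.099]
[60, 16.2, -3.1, -15.1, -0.007, -0.067, -0.099]
[60, 15.3, -1.4, -16.1, -0.007, -0.067, -0.099]
[60, 14.3, 0.2, -17.1, -0.007, -0.067, -0.099]
[60, 13.0, 1.6, -18.0, -0.007, -0.067, -0.099]
```

Call:
servo_tool(
  motion=[
    [60,3.3,-22,-5,-0.007,-0.067,-0.099],
    [60,5.4,-21.6,-6,-0.007,-0.067,-0.099],
    [60,7.3,-21,-6,-0.007,-0.067,-0.099],
    [60,9,-20,-6,-0.007,-0.067,-0.099],
    [60,11,-19,-6,-0.007,-0.067,-0.099],
    [60,12.4,-18,-5,-0.007,-0.067,-0.099],
    [60,13.8,-16.6,-6,-0.007,-0.067,-0.099],
    [60,15,-15,-7,-0.007,-0.067,-0.099],
    [60,16,-13.5,-8,-0.007,-0.067,-0.099],
  ],
)

```text
time: 6.2
tool_pos: [479.4, -47.9, 193.6]
tcp_rot: [160.3, 6.0, 42.9]
ft_force: [-0.1, 0.7, -2.7]
finger_gap: 74.8
```

```bash
python3 - <<'E'
from h import *
print(pose()[2]['joint_pos'].round(1))
plan([525,140,230],tool(90,-50),10,60)
E
```

```text
[  2.  -18.4 115.9 -19.3  74.5  52. ]
from [479.4 -47.9 193.6] [160.3   6.   42.9] dist 196.7 ang 59.2
[60, 15.7, -8.3, -8.6, -0.008, -0.058, -0.085]
[60, 15.8, -6.8, -9.6, -0.008, -0.058, -0.085]
[60, 15.7, -5.4, -10.5, -0.008, -0.058, -0.085]
[60, 15.5, -4.0, -11.5, -0.008, -0.058, -0.085]
[60, 15.1, -2.6, -12.4, -0.008, -0.058, -0.085]
[60, 14.5, -1.2, -13.3, -0.008, -0.058, -0.085]
[60, 13.7, 0.1, -14.1, -0.008, -0.058, -0.085]
[60, 12.8, 1.3, -14.9, -0.008, -0.058, -0.085]
[60, 11.8, 2.5, -15.6, -0.008, -0.058, -0.085]
[60, 10.6, 3.6, -16.2, -0.008, -0.058, -0.085]
```

Call:
servo_tool(
  motion=[
    [60,15.7,-8,-8.6,-0.008,-0.058,-0.085],
    [60,15.8,-7,-9.6,-0.008,-0.058,-0.085],
    [60,15.7,-5.4,-10.5,-0.008,-0.058,-0.085],
    [60,15.5,-4,-11.5,-0.008,-0.058,-0.085],
    [60,15,-2.6,-12.4,-0.008,-0.058,-0.085],
    [60,14.5,-1.2,-13,-0.008,-0.058,-0.085],
    [60,13.7,0,-14,-0.008,-0.058,-0.085],
    [60,12.8,1.3,-15,-0.008,-0.058,-0.085],
    [60,11.8,2.5,-15.6,-0.008,-0.058,-0.085],
    [60,0,0,0,0,0,0],
  ],
)

```text
time: 7.2
tool_pos: [509.8, 136.3, 195.0]
tcp_rot: [-178.6, 47.8, 90.3]
ft_force: [-0.7, -0.6, -3.2]
finger_gap: 74.5
```

```bash
python3 - <<'E'
from h import *
p,R,s=pose();print(s['joint_pos'].round(1))
plan([525,140,190],tool(90,-50),4,60)
a=snapshot('top');b=snapshot('scene')
u,v=map(int,(290,213)); us,vs=323,240
f=lambda im,x,y:cv2.resize(im[y-75:y+75,x-100:x+100],(400,300),interpolation=cv2.INTER_CUBIC)
cv2.imwrite('pics/t5.png',a);cv2.imwrite('pics/s5.png',b)
cv2.imwrite('pics/c5.png',np.hstack([f(a,u,v),f(b,us,vs)]))
E
```

```text
[ 33.7  22.9  83.8 -38.3 102.6  35.5]
from [509.8 136.3 195. ] [-178.6   47.8   90.3] dist 16.4 ang 2.5
[60, 1.5, 3.8, 0.1, -0.005, -0.01, 0.001]
[60, 1.5, 3.8, 0.1, -0.005, -0.01, 0.001]
[60, 1.5, 3.8, 0.1, -0.005, -0.01, 0.001]
[60, 1.5, 3.8, 0.1, -0.005, -0.01, 0.001]
```

View pics/c5.png

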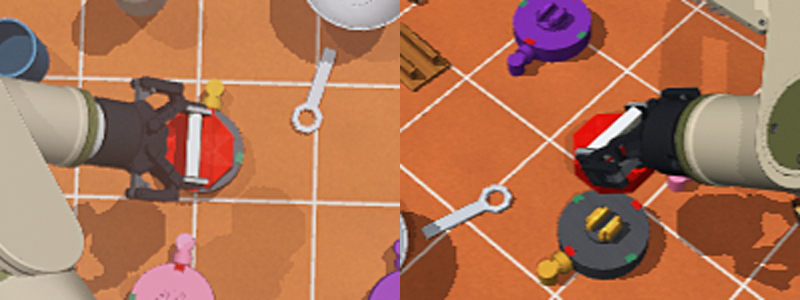

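The crops show the handle held bar up above the tap, with the bar along x. In the top crop its disc is at about (205,150). I'll get its pose in the tool from the w4 bar corners by PnP.

```bash
cat > bar.py <<'E'
from h import *
import sys
def barpose(im,lo,hi,off=(0,0)):
    hs=cv2.cvtColor(im,cv2.COLOR_BGR2HSV); m=cv2.inRange(hs,(0,0,125),(180,60,255))
    x0,y0,x1,y1=lo+hi; k=np.zeros_like(m);k[y0:y1,x0:x1]=m[y0:y1,x0:x1]
    c=max(cv2.findContours(k,0,1)[0],key=cv2.contourArea)
    for e in range(2,12):
        q=cv2.approxPolyDP(cv2.convexHull(c),e,True)[:,0]
        if len(q)==4: break
    if len(q)!=4: q=cv2.boxPoints(cv2.minAreaRect(c))
    q=q.astype(float)
    # refine: fit line to hull pixels along each side
    pts=c[:,0].astype(float);L=[]
    for i in range(4):
        a,b=q[i],q[(i+1)%4];d=(b-a)/np.linalg.norm(b-a);n=np.array([-d[1],d[0]]);t=(pts-a)@d
        s=pts[(abs((pts-a)@n)<3)&(t>8)&(t<np.linalg.norm(b-a)-8)]
        v=cv2.fitLine(s.astype(np.float32),cv2.DIST_HUBER,0,.01,.01).ravel();L.append(np.cross([v[2],v[3],1],[v[2]+v[0],v[3]+v[1],1]))
    P=np.array([(lambda h:h[:2]/h[2])(np.cross(L[i-1],L[i])) for i in range(4)])+off
    s=P[np.argsort(P[:,1])]; top=s[:2][np.argsort(s[:2,0])];bot=s[2:][np.argsort(s[2:,0])]
    I=np.array([top[0],top[1],bot[1],bot[0]]) # inner L,R outer R,L
    w=camera_params('wrist');K=np.array([[w['fx'],0,w['cx']],[0,w['fy'],w['cy']],[0,0,1]])
    O=np.array([[0,-38,0],[0,38,0],[34,38,0],[34,-38,0]],float) # x out of face,y image right,z=(x cross y) into bar
    ok,rs,ts,er=cv2.solvePnPGeneric(O,I,K,None,flags=cv2.SOLVEPNP_IPPE)
    T=w['tool_from_camera']; print('corners',I.round(1).tolist())
    for r,t,e in zip(rs,ts,er):
        Rm=T[:3,:3]@cv2.Rodrigues(r)[0]; o=T[:3,:3]@t.ravel()+T[:3,3]
        xh=Rm[:,0]; under=o-26*xh+7*Rm[:,2]*np.sign(Rm[2,2])
        print('err',e,'xh',xh.round(3),'yh',Rm[:,1].round(3),'zin',Rm[:,2].round(2),'under',under.round(1),'tilt for level',np.degrees(np.arctan2(xh[0],-xh[2])).round(1))
E
python3 - <<'E'
from bar import *
barpose(cv2.imread('pics/w4.png'),(92,68),(308,168),(120,200))
print('now wrist')
p,R,s=pose();im=snapshot('wrist');cv2.imwrite('pics/w5.png',im[200:,120:520])
barpose(im[200:,120:520],(92,68),(308,168),(120,200))
E
```

```text
corners [[225.5, 275.4], [427.0, 273.9], [427.0, 360.5], [215.0, 362.2]]
err [4.13951379] xh [-0.996 -0.054 -0.076] yh [-0.063  0.99   0.126] zin [ 0.07  0.13 -0.99] under [ 51.7   4.8 -21.5] tilt for level -85.6
err [4.48825659] xh [-0.577 -0.064 -0.814] yh [ 0.087  0.987 -0.139] zin [ 0.81 -0.15 -0.56] under [29.9  3.9  8.3] tilt for level -35.3
now wrist
corners [[225.5, 273.0], [423.2, 273.0], [422.0, 367.0], [214.7, 367.0]]
err [3.12616485] xh [-0.956 -0.064 -0.286] yh [-0.135  0.963  0.235] zin [ 0.26  0.26 -0.93] under [ 48.7   4.9 -13.6] tilt for level -73.3
err [3.83827115] xh [-0.729 -0.066 -0.681] yh [ 0.14   0.96  -0.243] zin [ 0.67 -0.27 -0.69] under [37.   2.8  2.3] tilt for level -47.0
```

```bash
python3 - <<'E'
import cv2
im=cv2.imread('pics/w5.png');cv2.imwrite('pics/w5b.png',cv2.resize(im,(800,560),interpolation=cv2.INTER_CUBIC))
E
```

```text
(no output)
```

View pics/w5b.png

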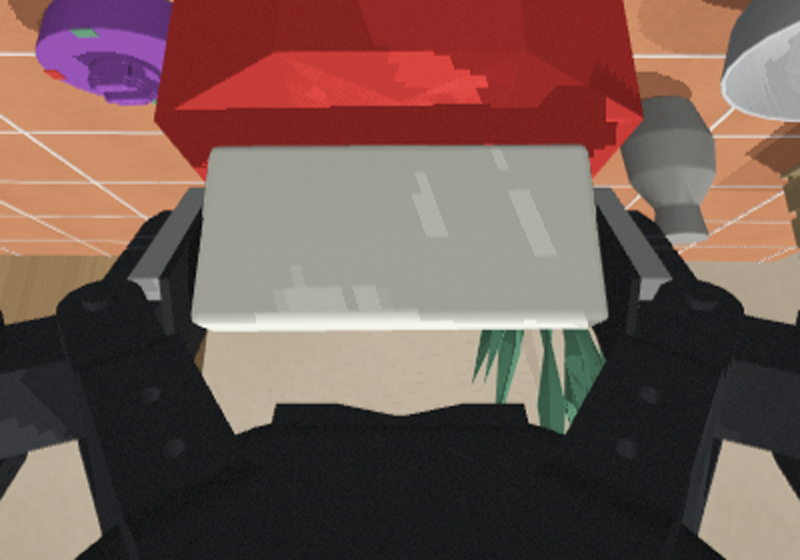

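Crop w5b (2x): the bar face has its inner edge at (210..588,147) and its outer edge at (193..607,320). From that the level tilt is about -51° and handle_under sits at about (36.7, 0.5, 6.5) in the tool frame. As a cross-check, I'll compare the held bar in the top view with kinematics.

```bash
python3 - <<'E'
from h import *
p,R,s=pose(); e=p+R.apply([-10.1,.5,-30.7]); print('pose',p,'bar end kin',e.round(1))
t=cv2.imread('pics/t5.png');hs=cv2.cvtColor(t,cv2.COLOR_BGR2HSV)
m=cv2.inRange(hs,(0,0,170),(180,50,255));k=np.zeros_like(m);k[185:235,270:305]=m[185:235,270:305]
for c in cv2.findContours(k,0,2)[0]:
    if cv2.contourArea(c)>20:
        r=cv2.minAreaRect(c);print(r,[onz('top',*q,e[2]).round(1).tolist() for q in cv2.boxPoints(r)],onz('top',*r[0],e[2]).round(1))
E
```

```text
pose [510.40376113 133.54765987 197.54579103] bar end kin [511.5 149.4 225.7]
((288.0, 212.0), (34.0, 10.0), 90.0) [[544.3, 166.3, 225.7], [544.9, 143.0, 225.7], [465.5, 140.7, 225.7], [464.9, 163.9, 225.7]] [504.8 153.5 225.7]
```

```bash
python3 - <<'E'
from h import *
plan([526.5,139.5,120],tool(90,-51),4,60)
E
```

```text
from [510.4 133.5 197.5] [-179.1   47.7   89.5] dist 79.4 ang 3.6
[60, 15.4, 4.2, 11.9, -0.005, -0.015, -0.001]
[60, 15.5, 4.1, 11.7, -0.005, -0.015, -0.001]
[60, 15.7, 4.1, 11.5, -0.005, -0.015, -0.001]
[60, 15.8, 4.1, 11.3, -0.005, -0.015, -0.001]
```

Call:
servo_tool(
  motion=[
    [60,15.4,4,12,-0.005,-0.015,0],
    [60,15.5,4,11.7,-0.005,-0.015,0],
    [60,15.7,4,11.5,-0.005,-0.015,0],
    [60,15.8,4,11.3,-0.005,-0.015,0],
    [60,0,0,0,0,0,0],
    [60,0,0,0,0,0,0],
  ],
)

```text
time: 7.95
tool_pos: [527.9, 133.9, 119.9]
tcp_rot: [179.1, 50.6, 88.4]
ft_force: [0.7, -0.5, -3.0]
finger_gap: 75.0
```

```bash
python3 - <<'E'
from h import *
plan([526.5,139.5,92],tool(90,-51),2,60)
E
```

```text
from [527.9 133.9 119.9] [179.1  50.6  88.4] dist 28.5 ang 1.1
[60, 12.6, -0.9, 6.7, -0.003, -0.003, -0.009]
[60, 12.6, -0.8, 6.7, -0.003, -0.003, -0.009]
```

Call:
servo_tool(
  motion=[
    [60,12.6,-1,6.7,-0.003,-0.003,-0.009],
    [60,12.6,-1,6.7,-0.003,-0.003,-0.009],
    [60,0,0,0,0,0,0],
    [60,0,0,0,0,0,0],
  ],
)

```text
time: 8.35
tool_pos: [527.2, 139.7, 92.8]
tcp_rot: [179.7, 50.7, 89.8]
ft_force: [0.1, 0.2, -3.2]
finger_gap: 74.9
```

```bash
python3 - <<'E'
from h import *
plan([526.5,139.5,80],tool(90,-51),2,60)
a=snapshot('top');b=snapshot('scene')
f=lambda im,x,y:cv2.resize(im[y-45:y+45,x-60:x+60],(400,300),interpolation=cv2.INTER_CUBIC)
cv2.imwrite('pics/c6.png',np.hstack([f(a,290,213),f(b,323,270)]))
E
```

```text
from [527.2 139.7  92.8] [179.7  50.7  89.8] dist 12.9 ang 0.3
[60, 4.9, -0.4, 4.2, 0.001, -0.002, -0.001]
[60, 4.9, -0.3, 4.1, 0.001, -0.002, -0.001]
```

View pics/c6.png

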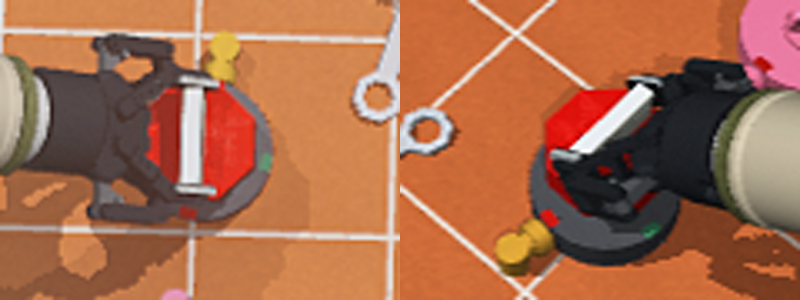

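```bash
python3 - <<'E'
from h import *
a=snapshot('top');hs=cv2.cvtColor(a,cv2.COLOR_BGR2HSV)
r=cv2.inRange(hs,(0,200,60),(4,255,255))|cv2.inRange(hs,(175,200,60),(180,255,255));r[:, :270]=0;r[:,315:]=0;r[:185]=0;r[240:]=0
ys,xs=np.nonzero(r)
for v in range(200,228,4):
    x=xs[ys==v]; print(v,x.min(),x.max(),end=' | ')
xr=np.median([xs[ys==v].max()+1 for v in range(206,222)]);q=onz('top',xr,214,86);print('\nright edge',xr,q.round(1),'centre y',q[1]+45)
for u in range(296,306,3):
    y=ys[xs==u];print(u,y.min(),y.max()+1,onz('top',u,y.min(),86).round(1),onz('top',u,y.max()+1,86).round(1))
E
```

```text
200 276 302 | 204 276 305 | 208 275 305 | 212 276 305 | 216 277 305 | 220 282 303 | 224 295 298 | 
right edge 306.0 [515.9 114.2  86. ] centre y 159.20991444553457
296 193 227 [570.3 141.8  86. ] [481.3 139.3  86. ]
299 197 224 [560.  133.7  86. ] [489.3 131.7  86. ]
302 200 221 [552.3 125.7  86. ] [497.3 124.1  86. ]
305 204 219 [542.  117.5  86. ] [502.8 116.4  86. ]
```

In the top view the held disc's centre is (524.5,159.2), against the tap at (525,158.7), so they're aligned to about 1 mm. Lowering to contact.

Call:
servo_tool(
  motion=[
    [60,4.9,0,4.1,0,0,0],
    [60,4.9,0,4.1,0,0,0],
    [60,0,0,0,0,0,0],
    [60,2,0,1.6,0,0,0],
    [60,0,0,0,0,0,0],
  ],
)

```text
time: 9.0
tool_pos: [527.7, 139.9, 77.0]
tcp_rot: [179.6, 50.7, 89.7]
ft_force: [0.5, -0.5, -2.2]
finger_gap: 74.2
```

```bash
python3 - <<'E'
from h import *
plan([526.5,139.5,73],tool(90,-51),2,60);print(sense()['ft_force'])
E
```

```text
from [527.7 139.9  77. ] [179.6  50.7  89.7] dist 4.2 ang 0.4
[60, 1.4, -0.6, 1.4, 0.001, -0.003, -0.002]
[60, 1.4, -0.6, 1.4, 0.001, -0.003, -0.002]
[ 0.50627372 -0.53731944 -2.17691615]
```

Call:
servo_tool(
  motion=[
    [60,2.3,-0.3,1.8,0,0,0],
    [60,0,0,0,0,0,0],
    [60,2.3,-0.3,1.8,0,0,0],
    [60,0,0,0,0,0,0],
  ],
)

```text
time: 9.4
tool_pos: [527.2, 140.0, 70.8]
tcp_rot: [179.5, 50.7, 89.6]
ft_force: [-0.3, -0.7, -2.9]
finger_gap: 74.7
```

Call:
servo_tool(
  motion=[
    [60,1.6,0,1.2,0,0,0],
    [60,0,0,0,0,0,0],
    [60,1.6,0,1.2,0,0,0],
    [60,0,0,0,0,0,0],
  ],
)

```text
time: 9.8
tool_pos: [527.3, 140.3, 66.6]
tcp_rot: [179.5, 50.7, 89.6]
ft_force: [0.5, -0.4, -2.8]
finger_gap: 74.6
```

Call:
servo_tool(
  motion=[
    [60,1.6,0,1.2,0,0,0],
    [60,0,0,0,0,0,0],
    [60,1.6,0,1.2,0,0,0],
    [60,0,0,0,0,0,0],
  ],
)

```text
time: 10.2
tool_pos: [527.9, 140.2, 65.1]
tcp_rot: [179.4, 50.8, 89.4]
ft_force: [-0.8, 1.0, -1.4]
finger_gap: 74.7
```

Call:
servo_tool(
  motion=[
    [60,2.3,0,1.9,0,0,0],
    [60,2.3,0,1.9,0,0,0],
    [60,0,0,0,0,0,0],
  ],
)

```text
time: 10.5
tool_pos: [528.2, 139.3, 64.8]
tcp_rot: [179.1, 51.1, 89.0]
ft_force: [0.1, 0.1, -3.1]
finger_gap: 74.7
```

Contact at TCP z≈65, close to the home height of 62.6, so the rib has probably dropped in already. Release and back off along the tool axis.

Call:
servo_tool(
  motion=[
    [80,0,0,0,0,0,0],
    [85,0,0,0,0,0,0],
    [85,0,0,0,0,0,0],
    [85,0,0,0,0,0,0],
    [85,0,0,-15,0,0,0],
    [85,0,0,-25,0,0,0],
    [85,0,0,-35,0,0,0],
    [85,0,0,-35,0,0,0],
    [85,0,0,0,0,0,0],
  ],
)

```text
time: 11.4
tool_pos: [527.1, 229.6, 137.3]
tcp_rot: [179.3, 51.1, 89.1]
ft_force: [0.1, 0.3, -0.4]
finger_gap: 85.0
```

```bash
python3 - <<'E'
from h import *
plan([527,157.5,200],tool(0,0),10,85)
a=snapshot('top');b=snapshot('scene');cv2.imwrite('pics/t7.png',a);cv2.imwrite('pics/s7.png',b)
f=lambda im,x,y:cv2.resize(im[y-45:y+45,x-60:x+60],(400,300),interpolation=cv2.INTER_CUBIC)
cv2.imwrite('pics/c7.png',np.hstack([f(a,290,213),f(b,323,270)]))
print(wrist_ik(17,105,tool(0,0)),wrist_ik(17,105,tool(90,0)))
E
```

```text
from [527.1 229.6 137.3] [179.3  51.1  89.1] dist 95.5 ang 100.3
[85, -9.4, 0.1, 1.7, 0.07, 0.069, 0.145]
[85, -9.4, 1.5, 1.0, 0.07, 0.069, 0.145]
[85, -9.1, 2.9, 0.2, 0.07, 0.069, 0.145]
[85, -8.6, 4.2, -0.7, 0.07, 0.069, 0.145]
[85, -7.8, 5.3, -1.6, 0.07, 0.069, 0.145]
[85, -6.8, 6.2, -2.5, 0.07, 0.069, 0.145]
[85, -5.7, 6.9, -3.4, 0.07, 0.069, 0.145]
[85, -4.4, 7.4, -4.2, 0.07, 0.069, 0.145]
[85, -3.0, 7.6, -5.0, 0.07, 0.069, 0.145]
[85, -1.5, 7.5, -5.7, 0.07, 0.069, 0.145]
[(np.float64(0.0), np.float64(75.00000000000001), np.float64(107.0)), (np.float64(-180.0), np.float64(-75.00000000000001), np.float64(-73.0))] [(np.float64(0.0), np.float64(75.0), np.float64(17.0)), (np.float64(-180.0), np.float64(-75.0), np.float64(-163.0))]
```

View pics/c7.png

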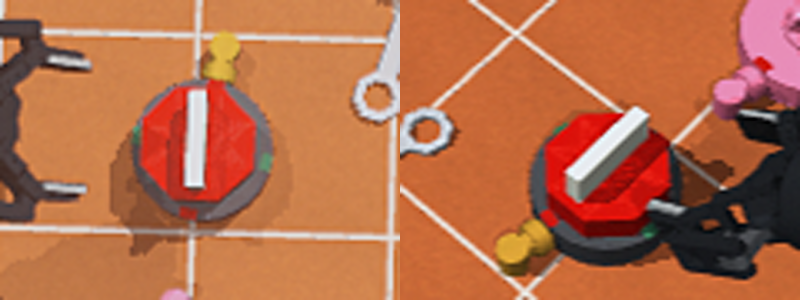

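Crop c7 shows the handle sitting on the tap, bar up and centred. The bar spans (195, 90–188) in the top crop. I'll check its height over the tap face by triangulation: 60 mm means home, 71 mm means resting on the spindle.

```bash
python3 - <<'E'
from h import *
m=tri([('top',290,212.2),('scene',324.8,278.9)]);print('tap',m.round(1))
b=tri([('top',288.5,209.7),('scene',326,268.8)]);print('bar top',b.round(1),'dz',b[2]-m[2])
t=cv2.imread('pics/t7.png');hs=cv2.cvtColor(t,cv2.COLOR_BGR2HSV)
k=cv2.inRange(hs,(0,0,150),(180,60,255));k[:188]=0;k[230:]=0;k[:,:278]=0;k[:,302:]=0
r=cv2.minAreaRect(max(cv2.findContours(k,0,2)[0],key=cv2.contourArea));P=cv2.boxPoints(r);print(r)
W=np.array([onz('top',*q,90)[:2] for q in P]);print(W.round(1),W.mean(0))
ys,xs=np.nonzero(k);A=np.array([onz('top',u,v,90)[:2] for u,v in zip(xs+.0,ys+.0)]);d=np.linalg.svd(A-A.mean(0))[2][0];print('bar deg',np.degrees(np.arctan2(d[1],d[0])),A.mean(0))
E
```

```text
tap [526.3 158.1  28.9]
bar top [526.6 160.2  81.6] dz 52.6982187972819
((288.3175354003906, 209.01443481445312), (5.812180519104004, 28.24356460571289), 2.6025619506835938)
[[490.6 168.5]
 [564.4 167.4]
 [564.1 152.3]
 [490.3 153.4]] [527.34138613 160.41196773]
bar deg 179.49053391994028 [529.42967236 160.59710574]
```

Call:
servo_tool(
  motion=[
    [85,10,0,-30,0,0,0],
    [85,-9,0,1.7,0.07,0.069,0.145],
    [85,-9,1.5,1,0.07,0.069,0.145],
    [85,-9,3,0,0.07,0.069,0.145],
    [85,-8.6,4,-4,0.07,0.069,0.145],
    [85,-7.8,5.3,-5,0.07,0.069,0.145],
    [85,-6.8,6,-5,0.07,0.069,0.145],
    [85,-5.7,7,-4,0.07,0.069,0.145],
    [85,-4.4,7.4,-4,0.07,0.069,0.145],
    [85,-3,7.6,-5,0.07,0.069,0.145],
  ],
)

```text
time: 12.5
tool_pos: [526.8, 190.8, 195.6]
tcp_rot: [171.9, 12.3, 17.1]
ft_force: [-0.3, 0.2, 0.6]
finger_gap: 85.0
```

The height difference is 53 mm, and resting on the spindle would give 71, so the handle is home (about 6 mm of bias from corners read by eye). The bar lies at about 0°. Now the vertical pinch.

```bash
python3 - <<'E'
from h import *
plan([528,158,130],tool(0,0),4,50)
E
```

```text
from [526.8 190.8 195.6] [171.9  12.3  17.1] dist 73.4 ang 23.2
[50, 1.4, 5.5, 17.4, 0.043, 0.048, 0.078]
[50, 1.0, 6.2, 17.2, 0.043, 0.048, 0.078]
[50, 0.7, 6.8, 17.0, 0.043, 0.048, 0.078]
[50, 0.5, 7.5, 16.7, 0.043, 0.048, 0.078]
```

Call:
servo_tool(
  motion=[
    [50,1.4,5.5,17,0.043,0.048,0.078],
    [50,1,6.2,17,0.043,0.048,0.078],
    [50,0.7,7,17,0.043,0.048,0.078],
    [50,0.5,7.5,16,0.043,0.048,0.078],
    [50,0,0,0,0,0,0],
    [50,0,0,0,0,0,0],
  ],
)

```text
time: 13.1
tool_pos: [524.1, 148.9, 125.2]
tcp_rot: [-179.7, -0.2, -1.6]
ft_force: [0.1, 0.7, 0.8]
finger_gap: 49.9
```

```bash
python3 - <<'E'
from h import *
plan([528,158,62],tool(0,0),4,50)
p,R,s=pose();print(s['joint_pos'].round(0))
im=snapshot('wrist');hs=cv2.cvtColor(im,cv2.COLOR_BGR2HSV);cv2.imwrite('pics/w8.png',im)
print([wproj((x,y,90),p,R).round(0).tolist() for x,y in((490,151),(490,165),(566,151),(566,165))])
k=cv2.inRange(hs,(0,0,150),(180,50,255));n,l,st,c=cv2.connectedComponentsWithStats(k)
for i in range(1,n):
    if st[i][4]>400: print(st[i],c[i].round(1),wonz(*c[i],90,p,R).round(1))
E
```

```text
from [524.1 148.9 125.2] [-179.7   -0.2   -1.6] dist 64.0 ang 1.6
[50, 0.9, -2.2, 15.8, -0.001, -0.001, -0.007]
[50, 0.9, -2.2, 15.8, -0.001, -0.001, -0.007]
[50, 0.9, -2.3, 15.8, -0.001, -0.001, -0.007]
[50, 1.0, -2.3, 15.8, -0.001, -0.001, -0.007]
[ 10.   3. 101.   0.  75. 102.]
[[316.0, 328.0], [293.0, 328.0], [312.0, 200.0], [285.0, 201.0]]
[   0    0  320  354 5257] [148.7 160.6] [588.6 233.5  90. ]
[ 408   40  232  301 6010] [525.2 160.2] [583.6  42.1  90. ]
[ 335   90  180   11 1020] [425.9  94.7] [615.8  94.3  90. ]
[ 287  191   28  205 3388] [301.2 262.3] [531.4 158.1  90. ]
```

The wrist view puts the bar at y=158.1, as expected. Centre over it, then descend.

Call:
servo_tool(
  motion=[
    [50,4,-9,2,0,0,-0.025],
    [50,0,0,0,0,0,0],
    [50,0,0,0,0,0,0],
  ],
)

```text
time: 13.45
tool_pos: [530.4, 160.6, 124.7]
tcp_rot: [-179.8, -0.2, 0.3]
ft_force: [-0.0, -0.8, -0.7]
finger_gap: 50.0
```

```bash
python3 - <<'E'
from h import *
plan([528,158,64],tool(0,0),4,50)
E
```

```text
from [530.4 160.6 124.7] [-179.8   -0.2    0.3] dist 60.8 ang 0.4
[50, -0.6, 0.7, 15.2, -0.001, -0.001, 0.001]
[50, -0.6, 0.7, 15.2, -0.001, -0.001, 0.001]
[50, -0.6, 0.7, 15.2, -0.001, -0.001, 0.001]
[50, -0.6, 0.7, 15.2, -0.001, -0.001, 0.001]
```

Call:
servo_tool(
  motion=[
    [50,-0.6,0.7,15,0,0,0],
    [50,-0.6,0.7,15,0,0,0],
    [50,-0.6,0.7,14,0,0,0],
    [50,0,0.5,10,0,0,0],
    [50,0,0,0,0,0,0],
    [50,0,0,0,0,0,0],
  ],
)

```text
time: 14.05
tool_pos: [527.7, 158.8, 64.3]
tcp_rot: [-179.8, -0.0, 0.4]
ft_force: [0.3, 0.1, -0.2]
finger_gap: 50.3
```

Call:
servo_tool(
  motion=[
    [30,0,0,0,0,0,0],
    [20,0,0,0,0,0,0],
    [10,0,0,0,0,0,0],
    [5,0,0,0,0,0,0],
    [5,0,0,0,0,0,0],
    [5,0,0,0,0,0,0],
  ],
  force=40,
)

```text
time: 14.65
tool_pos: [528.3, 158.8, 65.4]
tcp_rot: [-179.8, -0.1, 0.4]
ft_force: [0.3, 0.8, -2.4]
finger_gap: 13.4
```

Gripped at 13.4 mm. Press lightly and start turning anticlockwise (negative about tool z).

Call:
servo_tool(
  motion=[
    [5,0,0,1,0,0,0],
    [5,0,0,1,0,0,0],
    [5,0,0,0.5,0,0,-0.05],
    [5,0,0,0.5,0,0,-0.08],
    [5,0,0,0.5,0,0,-0.08],
    [5,0,0,0.5,0,0,-0.08],
    [5,0,0,0.5,0,0,-0.08],
    [5,0,0,0.5,0,0,-0.08],
  ],
  force=60,
)

```text
time: 15.45
tool_pos: [529.0, 158.6, 65.2]
tcp_rot: [-179.9, -0.2, 27.0]
ft_force: [-3.9, 0.3, 3.2]
finger_gap: 12.7
```

```bash
python3 - <<'E'
from h import *
s=sense();print(s['tool_pos'],s['tcp_rot'],s['ft_force'],s['wrist_torque'])
E
```

```text
[528.99941374 158.5561382   65.19036081] [-179.91106732   -0.21396947   27.01953403] [-3.94717972  0.28249028  3.24393472] [-0.0282497   0.61879534 -0.24039593]
```

Call:
servo_tool(
  motion=[
    [5,-0.5,0,0.3,0,0,-0.09],
    [5,0,0,0.3,0,0,-0.09],
    [5,0,0,0.3,0,0,-0.09],
    [5,0,0,0.3,0,0,-0.09],
    [5,0,0,0.3,0,0,-0.09],
    [5,0,0,0.3,0,0,-0.09],
    [5,0,0,0.3,0,0,-0.08],
    [5,0,0,0.3,0,0,-0.08],
  ],
)

```text
time: 16.25
tool_pos: [527.5, 159.9, 65.2]
tcp_rot: [-179.9, -0.3, 68.8]
ft_force: [-2.9, 0.5, 2.4]
finger_gap: 12.6
```

```bash
python3 - <<'E'
from h import *
s=sense();print(s['tool_pos'],s['tcp_rot'],s['ft_force'],s['wrist_torque'])
E
```

```text
[527.46092153 159.86625922  65.20154283] [-179.90410749   -0.28705069   68.76398498] [-2.91780608  0.47374816  2.41897819] [-0.15292192  0.5237286  -0.22149445]
```

Call:
servo_tool(
  motion=[
    [5,0,0,0.3,0,0,-0.06],
    [5,0,0,0.3,0,0,-0.06],
    [5,0,0,0.3,0,0,-0.06],
    [5,0,0,0.3,0,0,-0.05],
    [5,0,0,0.3,0,0,-0.05],
  ],
)

```text
time: 16.75
tool_pos: [526.7, 160.0, 65.2]
tcp_rot: [-179.9, -0.3, 85.5]
ft_force: [-2.9, -0.2, 2.4]
finger_gap: 13.0
```

```bash
python3 - <<'E'
from h import *
s=sense();print(s['tool_pos'],s['tcp_rot'],s['ft_force'],s['wrist_torque'])
E
```

```text
[526.69517267 160.03217258  65.22400713] [-179.88922977   -0.29323857   85.51082173] [-2.85674872 -0.2412026   2.41521775] [-0.17109012  0.39807608 -0.21219605]
```

Call:
servo_tool(
  motion=[
    [5,0,0,0.3,0,0,-0.04],
    [5,0,0,0.3,0,0,-0.04],
    [5,0,0,0.3,0,0,-0.04],
  ],
)

```text
time: 17.05
tool_pos: [526.4, 160.1, 65.3]
tcp_rot: [-179.9, -0.3, 92.6]
ft_force: [-2.4, -0.7, 1.4]
finger_gap: 12.8
```

```bash
python3 - <<'E'
from h import *
s=sense();print(s['tool_pos'],s['tcp_rot'],s['ft_force'],s['wrist_torque'])
E
```

```text
[526.39614312 160.09219608  65.27033166] [-179.88403657   -0.32101082   92.60310007] [-2.42065171 -0.68154587  1.42912213] [-0.14640572  0.34695209 -1.20622044]
```

Torque jumped to 1.2 N m, so the stop is reached. One more small push to confirm.

Call:
servo_tool(
  motion=[
    [5,0,0,0.2,0,0,-0.03],
    [5,0,0,0.2,0,0,-0.03],
  ],
)

```text
time: 17.25
tool_pos: [526.3, 160.1, 65.3]
tcp_rot: [-179.9, -0.4, 96.0]
ft_force: [-2.0, -0.2, 0.9]
finger_gap: 12.8
```

```bash
python3 - <<'E'
from h import *
s=sense();print(s['tool_pos'],s['tcp_rot'],s['ft_force'],s['wrist_torque'])
E
```

```text
[526.30938514 160.10686559  65.31698985] [-179.88164352   -0.38370929   95.96232456] [-1.98811232 -0.21532058  0.85550418] [-0.0777628   0.27384519 -2.01128748]
```

Call:
servo_tool(
  motion=[
    [20,0,0,0,0,0,0],
    [40,0,0,0,0,0,0],
    [50,0,0,0,0,0,0],
    [50,0,0,0,0,0,0],
    [50,0,0,-15,0,0,0],
    [50,0,0,-30,0,0,0],
    [50,0,0,-40,0,0,0],
    [50,-30,0,-40,0,0,0],
    [50,-40,0,0,0,0,0],
    [50,-40,0,0,0,0,0],
  ],
)

```text
time: 18.25
tool_pos: [538.5, 51.2, 201.1]
tcp_rot: [179.9, -0.3, 96.3]
ft_force: [0.5, 1.0, -1.0]
finger_gap: 49.8
```

```bash
python3 - <<'E'
from h import *
a=snapshot('top');b=snapshot('scene');cv2.imwrite('pics/t9.png',a);cv2.imwrite('pics/s9.png',b)
f=lambda im,x,y:cv2.resize(im[y-45:y+45,x-60:x+60],(400,300),interpolation=cv2.INTER_CUBIC)
cv2.imwrite('pics/c9.png',np.hstack([f(a,290,213),f(b,323,270)]));print(sense()['ft_force'])
t0=cv2.imread('pics/top0.png')
E
```

```text
[-0.45928547  0.1583652   0.3689966 ]
```

View pics/c9.png

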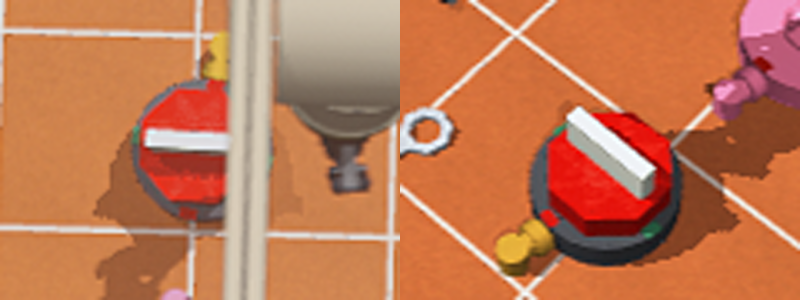

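Crop c9 shows the handle seated bar up. The bar, from (148,138) to (228,142) in the top crop, lies along the green marks and slightly past them by the slot's play. The gripper is clear. Let it settle and hand in.

Call:
servo_tool(
  motion=[
    [50,0,0,-10,0,0,0],
    [50,0,0,0,0,0,0],
    [50,0,0,0,0,0,0],
  ],
)

```text
time: 18.65
tool_pos: [539.5, 48.4, 214.5]
tcp_rot: [179.7, -0.2, 96.0]
ft_force: [0.2, -0.0, -0.7]
finger_gap: 50.2
```

```bash
python3 -c "
from bench import *
print(sense()['qd'].round(2)); print(hand_in())"
```

```text
[ 0.62 -0.71 -1.31  0.03  0.5   0.22]
the job is handed in; nothing more can be done
None
```

The handle is on the tap with its bar up, the tap is turned to its open stop, and the job is handed in at about 18.7 s. `hand_in` gives no verdict, so success rests on my own checks.

**What I did:** I gripped the handle by its bar ends, lifted it out of the rack, tipped it bar side up and lowered it over the brass spindle with the bar along the slot. It went home without needing a search turn. I then pinched the bar from above, turned it anticlockwise to the stop, let go and backed off.

**Checks:**
- **Home:** the handle stopped at about the home height, and light pressing moved it no further. By triangulation the bar top was 53 mm above the tap face, where 60 mm means home and 71 mm means resting on the spindle. That leaves a 7 mm disagreement, probably because I read the corners by eye.
- **Centred:** just before lowering, the held handle was within about 1 mm of the tap's axis in the top view.
- **Open:** the turning torque rose from about 0.2 to 2.0 N m at the stop. The bar ended about 9° past the green-mark line. The slot's play explains about 6° of that, and the rest is probably reading error.
- **Clear:** the last picture shows the handle level and the gripper away from it.
- **Bystanders:** I did not measure them again at the end. No unexpected contact forces showed up on the way.

An early approach drifted sideways because joint 3 reached its limit. I corrected this with a steeper tilt before touching anything.

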